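# Change the oil station over to the standby drum

### The arm

A 7-joint arm with a two-finger parallel gripper is mounted at the origin on the work surface. World frame = base frame: x ahead of the robot, y to its left, z up, the work surface at z = 0. Lengths are in m, angles in degrees, forces in N, time in s.
With the tool pointing down it reaches from about 0.425 to 0.875 m from the base axis. Payload 4.7 kg.
Tool frame: the origin (TCP) lies between the finger pads; the fingertips stand 8 mm ahead of it and the grasp point (between the pads) lies 11 mm behind it; z points along the fingers, y is the line along which they close (so a half turn about z gives the same grasp; the last joint's range is limited). The gripper opens to 87 mm and grips with 3 to 60 N. Pads are 19 mm wide; open, the fingers measure 117 mm over their backs; the gripper's body (75 mm by 190 mm) begins 51 mm behind the grasp point.
Start: joints at [70.48, 18.392, -4.016, 83.108, 1.295, 78.541, -3.26], TCP at [0.226, -0.61, 0.231] pointing down, gripper open.
Joint ranges: [-163.93, 163.93], [-17.29, 119.83], [-79.2, 71.16], [3.27, 140.29], [-89.18, 269.18], [5.43, 117.66], [-154.24, 154.24]. Speed limits (degrees/s): [147.25, 147.25, 180, 180, 180, 180, 180].

### API

Orientations are given as [roll, pitch, yaw] about the fixed x, y, z axes, in that order (R = Rz(yaw) Ry(pitch) Rx(roll)).
In Python, from cell import env, viewer gives the robot as it stands. The module is installed in compiled form; this text tells all that it offers.
- The arm moves only by the tool arm_command, never from a script. Its argument "series" is a list of rows, each a list of 2 entries, a list of its own where there are three numbers: the shift along the tool's x, y, z in mm, then the turn about the tool's z in rad. A call has exactly 5 rows; each row is the pose to reach, as a shift and turn from the pose commanded when the call began, along the tool's axes at that moment; what a row does not reach only later rows make up. A row lasts 1/10 s, in which the tool goes at most 50 mm and 8.59 degrees, less where a joint would pass 70% of its speed; a pose out of reach is approached as far as the arm can. A call with a gripper value outside its range is refused whole. "grip" is the gripper command: -1 is fully open, 1 is shut, values between are in proportion, set as the call begins (left out, the last holds). The fingers move at their own pace and stop on an object; "grip_force" is the grip in N (left out, the last holds). Time passes only in rows, so rows that repeat a pose let the fingers close, or fill a call up. It gives the time, the measured TCP pose, the force, the opening and the grip force at its end, in the units of the state.
- env.get_obs(): the state, without advancing time (a new reading comes with each control period).
- viewer.read_camera(name): name is "scene" or "top" or "wrist"; returns (picture, depth): 480x640x3 uint8, blue, green, red; 480x640 float32, m along the optical axis (not along the pixel's ray), 0 where there is no reading.
- viewer.calibration(name): a dict with "K" (3x3 intrinsics, pixels), "T" (4x4, takes a point from camera to world coordinates); the wrist camera has in their place "hand_eye" (4x4, takes a point from camera to tool coordinates, whose origin is the TCP and whose axes are the flange's). Camera axes: x right, y up, looking along -z (the intrinsics and any distortion apply to the point x, -y, -z); pixel columns grow to the right and rows downward; lengths in m; the calibration is good to about 2 mm. The wrist camera is an equidistant fisheye: a pixel r from the principal point sees the ray r / f radians off the axis. A picture is of the moment at which its call begins: read the wrist's pose just before it. calibration takes no time and is no camera call.
- env.sign_off(): hands the job in; it is judged then, once.
The state is a dict: "time_s": time; "qpos": joint angles; "joint_velocities": joint speeds; "effort": joint torques, N m; "tool_pos": TCP position; "tool_rot": TCP orientation; "force": force on the tool from outside, world axes, zero at the start; "wrist_torque": the same for the moment, N m; "grip_width": finger opening in m; "grasp_force": force on a finger pad.
Only numpy, scipy, OpenCV 4.12 (cv2) and the standard library are available. Lean on these libraries where they do the work, as an engineer would, in place of code of your own. Each camera call takes 0.05 s, during which the arm holds its last target. There are 200 camera calls.

### The job

Change the oil filling station over to its other drum: of the two long levers on the feed pipes, push shut the one that now stands open (lying along its pipe), then push the other one fully open, each right round to its stop and never both open at once. Push gently with a fingertip against the side of the lever; do not pinch or wrench it. Leave the short outlet lever beside the spout shut, and leave the jug, jar, spanner, bottles, funnel and tape where they stand.

Things in the scene. Friction and masses are not known exactly. Their poses are not given: they have to be found in the camera images.
- skid: White base plate of the station, 400 x 520 x 6 mm, fixed. On it: two feed lines 200 mm apart, a cross header pipe nearer the robot (29 mm, axis 136 mm above the table), at its right-hand end the outlet valve and a spout over a drip tray. Origin: table level, midway between the two feed valve stems; x away from the robot along the feed pipes, y left, z up. Nothing on it is higher than 193 mm.
- line_a: Feed line of the drum in use (valve starts open): fixed 27 mm steel pipe with a lever ball valve, coming up from a flange at its far end and running towards the robot into the header. May be the left or the right line. Origin: on the skid plate, 6 mm above the table, below the valve stem; x along the pipe away from the robot, z up. Pipe top 144 mm above the origin.
- line_b: Feed line of the standby drum (valve starts shut): fixed 27 mm steel pipe with a lever ball valve, coming up from a flange at its far end and running towards the robot into the header. May be the left or the right line. Origin: on the skid plate, 6 mm above the table, below the valve stem; x along the pipe away from the robot, z up. Pipe top 144 mm above the origin.
- valve_a (a joint): Lever of line_a, open or nearly so at the start. 0 = shut: square across its pipe, pointing to the left (skid +y), at its stop. 1.571 rad = fully open: along its pipe, pointing away from the robot (skid +x), at its other stop. It opens clockwise seen from above, is stiff (0.5 N m: about 6 N of push at the middle of the sleeve) and stays where it is left.
- valve_b (a joint): Lever of line_b, shut or nearly so at the start. 0 = shut: square across its pipe, pointing to the left (skid +y), at its stop. 1.571 rad = fully open: along its pipe, pointing away from the robot (skid +x), at its other stop. It opens clockwise seen from above, is stiff (0.5 N m: about 6 N of push at the middle of the sleeve) and stays where it is left.
- stem_a (a point): Point on the vertical turning axis of valve_a, at the mid-height of its lever's sleeve (188 mm above the table).
- stem_b (a point): The same point for valve_b.
- grip_a (a point): Middle of the black plastic sleeve on the lever of valve_a, 85 mm from the turning axis. The sleeve is 18 mm wide, 10 mm thick (183 to 193 mm above the table) and reaches from 45 to 125 mm from the axis. The air below it is free down to the pipe.
- grip_b (a point): The same for valve_b: middle of the sleeve, 85 mm from the axis; same sizes.
- outlet (a joint): Short lever (95 mm, black sleeve 16 mm wide, 182 mm above the table at its middle) of the outlet valve at the right-hand end of the header, beside the spout. 0 = shut (across the header, pointing towards the robot), 1.571 = open (along the header). It starts shut and must stay so.
- jug: Steel measuring mug, 72 mm across, 72 mm high, loose in the drip tray under the spout. Origin: centre of its underside, z up.
- jar: Small clear jar with a white lid, 54 mm across, 75 mm high, standing loose on the plate between the feed lines. Origin: centre of its underside.
- spanner: Steel spanner, 150 mm long, lying loose on the plate beside the left-hand feed pipe. Origin: about the middle of its underside.
- bottle1: Amber oil bottle, 92 mm across, 257 mm high, standing loose on the bench left of the station. Origin: centre of its underside.
- bottle2: The same kind of bottle, on the right of the station.
- funnel: White plastic funnel standing mouth down on the bench, 110 mm across, 100 mm high, on the left. Origin: centre of its mouth, on the bench.
- tape: Roll of packing tape lying flat on the bench, 110 mm across, 48 mm high, on the left. Origin: centre of its underside.

How it is judged (in metres and radians):
On the way, in this order (a step that is already met when the one before it is completed fails the run):
1. the feed valve that was open is fully shut while the other is still shut (value of joint valve_a below 0.12 rad and value of joint valve_b below 0.35 rad), for 0.2 s.
2. the other feed valve is fully open (value of joint valve_b above 1.45 rad and value of joint valve_a below 0.12 rad), for 0.2 s.
At the end, for the whole second after the job is handed in: The feed valve that began open is shut to within 0.12 rad (7 degrees) of its stop, the other feed valve is open to within 0.12 rad of its stop, the outlet lever is still shut (within 0.12 rad), and no jug, jar, spanner, bottle, funnel or tape has moved more than 25 mm (all of step 2 and value of joint outlet below 0.12 rad and not (distance of any of jug, jar, spanner, bottle1, bottle2, funnel, tape from where it was at the start of the episode above 0.025 m)); the robot touches nothing.
It fails at once if both feed valves open at once (each more than 0.35 rad from shut) (value of joint each of valve_a, valve_b above 0.35 rad).
It fails at once if a lever pinched on its way round (fingers press on a feed line with more than 35 N while its lever is between its stops, 0.2 to 1.37 rad) ((contact force between the fingers and line_a above 35 N and value of joint valve_a between 0.2 and 1.37 rad) or (contact force between the fingers and line_b above 35 N and value of joint valve_b between 0.2 and 1.37 rad)).
It fails at once if a lever wrenched against its stop (fingers press on a feed line with more than 70 N) (contact force between the fingers and line_a above 70 N or contact force between the fingers and line_b above 70 N).
It fails at once if the outlet lever moved (more than 0.2 rad from shut) (value of joint outlet above 0.2 rad).
It fails at once if a bystander moved, lifted or knocked over (more than 25 mm) (distance of any of jug, jar, spanner, bottle1, bottle2, funnel, tape from where it was at the start of the episode above 0.025 m).
It also fails if it takes over 54 s, if anything falls off the work surface, if the arm or the gripper's body presses on something with over 40 N, if the wrist force passes 120 N, or if a joint passes its speed limit or range.

## Working session

There is one attempt and no reset: what is moved stays moved. The work goes in short steps, Python scripts to look and compute and a tool call to move; the robot and the scene stay as the last step left them, time stands still between calls to the robot, and variables do not carry over. Pictures are saved under pics/ and viewed, at most 10 in all, crops included, and the job is handed in when it is done.

Besides the shell and the picture viewer there is one more tool, called after ">>>" as name(argument=value, ...), one argument or row to a line, values as JSON. arm_command: Moves the arm, as the interface text tells. Its arguments: {"type":"object","properties":{"series":{"type":"array"},"grip":{"type":"number"},"grip_force":{"type":"number"}},"required":["series"]}

```bash
mkdir -p pics; python3 - <<'E'
from cell import env, viewer
import cv2, numpy as np
o=env.get_obs(); print({k:np.round(v,3).tolist() for k,v in o.items()})
for n in ["scene","top"]:
    p,d=viewer.read_camera(n); cv2.imwrite(f"pics/{n}0.png",p); np.savez(f"{n}0.npz",p=p,d=d)
    c=viewer.calibration(n); print(n,{k:np.round(v,4).tolist() for k,v in c.items()})
E
```

```text
{'time_s': 0.0, 'qpos': [70.48, 18.44, -4.015, 83.175, 1.296, 78.539, -3.259], 'joint_velocities': [-0.004, 0.136, -0.083, -0.055, -0.03, 0.075, -0.105], 'effort': [0.0, -49.129, -0.404, -31.253, -0.064, 0.044, 0.0], 'tool_pos': [0.226, -0.609, 0.229], 'tool_rot': [-179.891, 0.007, 20.331], 'force': [-0.646, 0.196, -0.099], 'wrist_torque': [0.014, -0.057, 0.027], 'grasp_force': 0.0, 'grip_width': 0.087}
scene {'K': [[554.0654, 0.0, 308.9121], [0.0, 554.0654, 235.0814], [0.0, 0.0, 1.0]], 'T': [[0.6507, -0.6647, 0.367, 1.0012], [0.7592, 0.5603, -0.3313, -0.458], [0.0146, 0.4942, 0.8692, 1.3371], [0.0, 0.0, 0.0, 1.0]]}
top {'K': [[608.4403, 0.0, 321.4233], [0.0, 608.4403, 237.1648], [0.0, 0.0, 1.0]], 'T': [[0.0244, 0.9918, -0.1256, 0.3012], [-0.9997, 0.0251, 0.0041, -0.0066], [0.0072, 0.1255, 0.9921, 1.6983], [0.0, 0.0, 0.0, 1.0]]}
```

View pics/top0.png

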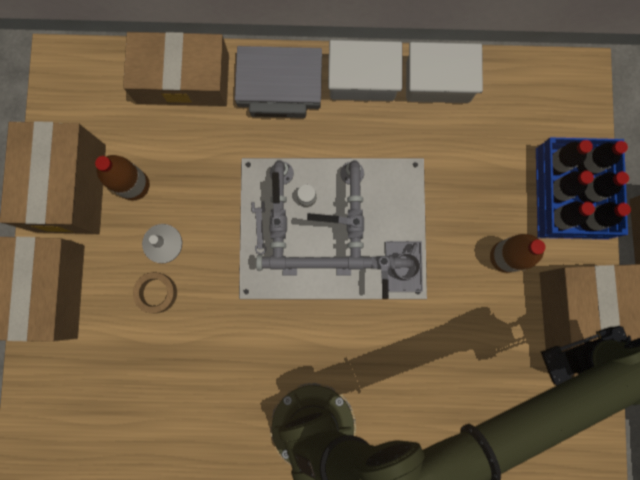

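View pics/scene0.png

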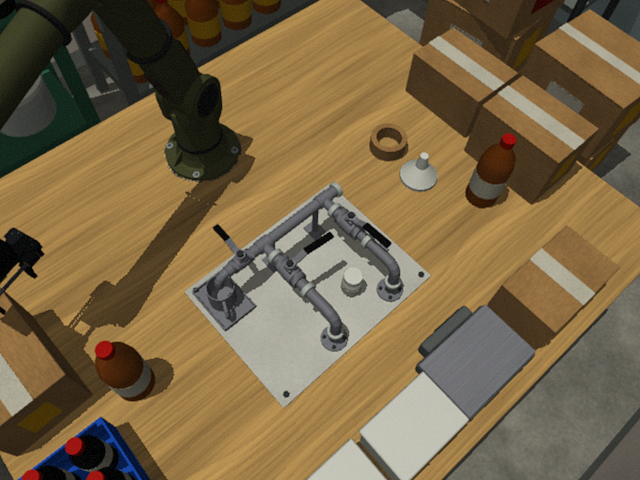

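The top view shows the left feed lever open (black sleeve around (277,187)). The right one is shut, with its sleeve around (322,218), and the outlet lever is at (385,289). I'll measure the sleeves and stems next.

```bash
cat > h.py <<'E'
import numpy as np, cv2
from cell import env, viewer
def cast(n,uv,z):
    c=viewer.calibration(n);K,T=c["K"],c["T"]
    r=np.array([(uv[0]-K[0,2])/K[0,0],-(uv[1]-K[1,2])/K[1,1],-1])
    d=T[:3,:3]@r; o=T[:3,3]
    return o+d*(z-o[2])/d[2]
def sleeves(n,p,box,z=.193,amin=40):
    x0,y0,x1,y1=box
    m=np.zeros(p.shape[:2],np.uint8); m[y0:y1,x0:x1]=(p[y0:y1,x0:x1].max(2)<38)*255
    for c in cv2.findContours(m,cv2.RETR_EXTERNAL,cv2.CHAIN_APPROX_NONE)[0]:
        if cv2.contourArea(c)<amin: continue
        P=np.array([cast(n,q[0],z)[:2] for q in c])
        (cx,cy),(w,h),a=cv2.minAreaRect((P*1000).astype(np.float32))
        b=cv2.boxPoints(((cx,cy),(w,h),a)); e=b[1]-b[0] if np.linalg.norm(b[1]-b[0])>np.linalg.norm(b[2]-b[1]) else b[2]-b[1]
        print(n,"px",c.mean(0).round()[0],"ctr mm",round(cx),round(cy),"size",round(w),round(h),"dir",round(np.degrees(np.arctan2(e[1],e[0]))%180,1))
E
python3 - <<'E'
from h import *
for n,b in [("top",(240,150,430,305)),("scene",(190,180,430,400))]:
    p=np.load(n+"0.npz")["p"]; sleeves(n,p,b)
# skid corner bolts top (approx px)
for uv in [(248,164),(416,164),(246,292),(418,292)]: print(uv,cast("top",uv,.008).round(3))
p=np.load("top0.npz")["p"]; cv2.imwrite("pics/c1.png",cv2.resize(p[150:310,235:435],None,fx=4,fy=3.75*4/3.75*.93,interpolation=cv2.INTER_CUBIC))
E
```

```text
scene px [318. 242.] ctr mm 548 -18 size 76 17 dir 85.9
scene px [221. 232.] ctr mm 377 -176 size 46 14 dir 2.8
scene px [376. 235.] ctr mm 620 102 size 77 19 dir 4.3
(248, 164) [0.719 0.2   0.008]
(416, 164) [ 0.732 -0.278  0.008]
(246, 292) [0.357 0.191 0.008]
(418, 292) [ 0.369 -0.285  0.008]
```

View pics/c1.png

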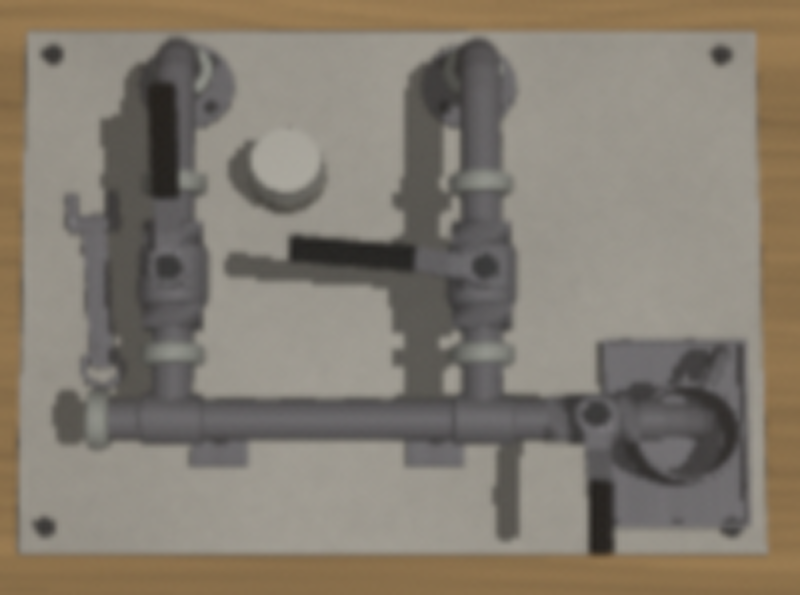

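The bolts give a skid yaw of about 1.7°. Sleeve A is at (620,102) mm and sleeve B at (548,-18) mm. That puts stem A near (535,96) and stem B near (542,-103), 199 mm apart against the 200 mm given. I'll close the gripper, rise, and start across.

>>> arm_command(
  series=[
    [[0, 0, -40], 0],
    [[15, -12, -70], -0.15],
    [[46, -37, -70], -0.3],
    [[77, -63, -70], -0.45],
    [[108, -88, -70], -0.6],
  ],
  grip=1,
  grip_force=20,
)

```text
time_s: 0.6
tool_pos: [0.297, -0.488, 0.3003]
tool_rot: [-180.0, -0.0, 55.0]
force: [1.0, 0.1, 0.7]
grip_width: 0.055
grasp_force: 0.0
```

```bash
python3 - <<'E'
from h import *
for n,uv in [("top",(277,221.8)),("top",(356.2,221.8)),("scene",(295,264)),("top",(275.8,187.5)),("top",(323,217.8))]: print(n,uv,(cast(n,uv,.193)*1000).round())
E
```

```text
top (277, 221.8) [528.  99. 193.]
top (356.2, 221.8) [533. -99. 193.]
scene (295, 264) [556. -96. 193.]
top (275.8, 187.5) [615. 105. 193.]
top (323, 217.8) [541. -16. 193.]
```

>>> arm_command(
  series=[
    [[40, -3, 0], -0.12],
    [[85, -6, 0], -0.25],
    [[130, -9, 0], -0.37],
    [[175, -12, 0], -0.49],
    [[220, -15, 0], -0.611],
  ],
)

```text
time_s: 1.1
tool_pos: [0.4118, -0.2995, 0.3003]
tool_rot: [-180.0, 0.0, 90.0]
force: [0.4, -0.8, 0.2]
grip_width: 0.015
grasp_force: 0.0
```

>>> arm_command(
  series=[
    [[45, 26, 0], 0],
    [[90, 52, 0], 0],
    [[135, 78, 0], 0],
    [[180, 104, 0], 0],
    [[220, 126, 0], 0],
  ],
)

```text
time_s: 1.6
tool_pos: [0.5372, -0.0833, 0.3004]
tool_rot: [-180.0, 0.0, 89.7]
force: [0.8, -0.7, 0.0]
grip_width: 0.0002
grasp_force: 0.0
```

>>> arm_command(
  series=[
    [[40, 23, 0], 0],
    [[80, 46, 0], 0],
    [[110, 66, 0], 0],
    [[133, 80, 0], 0],
    [[133, 80, 0], 0],
  ],
)

```text
time_s: 2.1
tool_pos: [0.6177, 0.0528, 0.2995]
tool_rot: [-179.9, -0.2, 90.1]
force: [0.5, 0.6, 0.2]
grip_width: 0.0005
grasp_force: 0.0
```

```bash
python3 - <<'E'
from h import *
o=env.get_obs(); print(o["tool_pos"],o["tool_rot"],o["force"],o["grip_width"],o["time_s"])
print(viewer.calibration("wrist"))
p,d=viewer.read_camera("wrist"); cv2.imwrite("pics/w1.png",p)
E
```

```text
[0.61768173 0.0528213  0.29945769] [-179.92119164   -0.20877511   90.11428024] [0.51010601 0.63413868 0.18672528] 0.0005120039046554083 2.1
{'K': array([[371.64829954,   0.        , 315.0666477 ],
       [  0.        , 371.64829954, 239.29813756],
       [  0.        ,   0.        ,   1.        ]]), 'hand_eye': array([[-5.73138952e-04,  9.69268610e-01,  2.46004132e-01,
         6.60048674e-02],
       [ 9.99999732e-01,  4.43296005e-04,  5.83184902e-04,
         4.08119837e-04],
       [ 4.56210171e-04,  2.46004400e-01, -9.69268604e-01,
        -1.54329086e-01],
       [ 0.00000000e+00,  0.00000000e+00,  0.00000000e+00,
         1.00000000e+00]])}
```

View pics/w1.png

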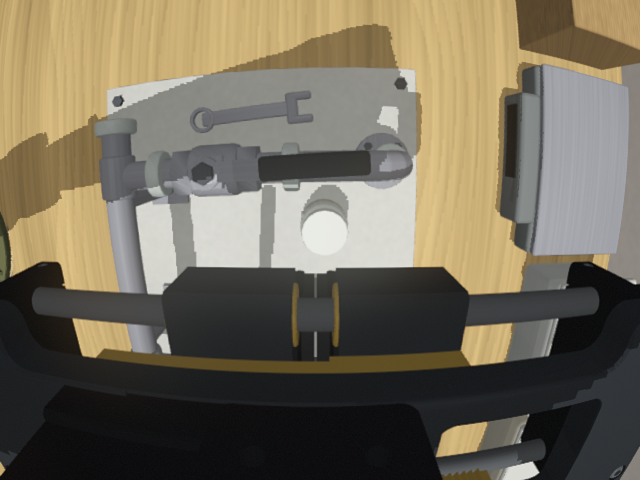

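The wrist view shows sleeve A running from (260,165) to (370,163) with its stem at (203,173). Casting it gives a sleeve centre of about (618,106) mm, which agrees with the top view. The space in front of the fingers is free, so I'll descend beside the lever.

>>> arm_command(
  series=[
    [[0, 0, 25], 0],
    [[0, 0, 55], 0],
    [[0, 0, 85], 0],
    [[0, 0, 110], 0],
    [[0, 0, 121], 0],
  ],
)

```text
time_s: 2.65
tool_pos: [0.6155, 0.0451, 0.1767]
tool_rot: [-179.7, 0.1, 89.6]
force: [0.4, 0.2, 0.0]
grip_width: 0.0001
grasp_force: 0.0
```

>>> arm_command(
  series=[
    [[6, 0, 0], 0],
    [[12, 0, 0], 0],
    [[18, 0, 0], 0],
    [[24, 0, 0], 0],
    [[28, 0, 0], 0],
  ],
)

```text
time_s: 3.15
tool_pos: [0.6179, 0.0769, 0.1805]
tool_rot: [179.9, -0.0, 89.8]
force: [-0.8, 0.4, 0.6]
grip_width: 0.0003
grasp_force: 0.0
```

>>> arm_command(
  series=[
    [[6, 0, 0], 0],
    [[12, 0, 0], 0],
    [[18, 0, 0], 0],
    [[24, 0, 0], 0],
    [[29, -1, 0], 0],
  ],
)

```text
time_s: 3.65
tool_pos: [0.6171, 0.1011, 0.1796]
tool_rot: [-180.0, 0.3, 89.6]
force: [-0.6, -6.5, 2.6]
grip_width: 0.0004
grasp_force: 3.4
```

>>> arm_command(
  series=[
    [[6, -1, 0], 0],
    [[12, -2, 0], 0],
    [[17, -3, 0], 0],
    [[22, -4, 0], 0],
    [[27, -5, 0], 0],
  ],
)

```text
time_s: 4.15
tool_pos: [0.6119, 0.1272, 0.1791]
tool_rot: [-179.9, 0.4, 89.5]
force: [-1.4, -7.4, 2.2]
grip_width: 0.0003
grasp_force: 3.1
```

>>> arm_command(
  series=[
    [[6, -2, 0], 0],
    [[11, -5, 0], 0],
    [[16, -8, 0], 0],
    [[21, -11, 0], 0],
    [[25, -15, 0], 0],
  ],
)

```text
time_s: 4.65
tool_pos: [0.598, 0.1524, 0.1791]
tool_rot: [180.0, 0.3, 89.5]
force: [1.2, -7.6, 0.1]
grip_width: 0.0003
grasp_force: 2.9
```

Forces are steady at 7 to 8 N. I'll carry on round toward the stop.

>>> arm_command(
  series=[
    [[4, -3, 0], 0],
    [[8, -7, 0], 0],
    [[11, -11, 0], 0],
    [[14, -15, 0], 0],
    [[17, -19, 0], 0],
  ],
)

```text
time_s: 5.15
tool_pos: [0.5799, 0.17, 0.1795]
tool_rot: [179.8, 0.3, 89.5]
force: [3.7, -5.7, -0.2]
grip_width: 0.0001
grasp_force: 2.8
```

>>> arm_command(
  series=[
    [[3, -4, 0], 0],
    [[5, -8, 0], 0],
    [[7, -12, 0], 0],
    [[8, -15, 0], 0],
    [[9, -18, 0], 0],
  ],
)

```text
time_s: 5.65
tool_pos: [0.5624, 0.1799, 0.1799]
tool_rot: [179.8, 0.2, 89.5]
force: [4.9, -5.2, 1.1]
grip_width: 0.0005
grasp_force: 2.7
```

>>> arm_command(
  series=[
    [[0, -2, 0], 0],
    [[0, -4, 0], 0],
    [[0, -6, 0], 0],
    [[0, -8, 0], 0],
    [[0, -8, 0], 0],
  ],
)

```text
time_s: 6.15
tool_pos: [0.5541, 0.1815, 0.1799]
tool_rot: [179.8, 0.1, 89.6]
force: [4.4, -2.8, -0.7]
grip_width: 0.0001
grasp_force: 2.2
```

>>> arm_command(
  series=[
    [[0, -1, 0], 0],
    [[0, -2, 0], 0],
    [[0, -3, 0], 0],
    [[0, -4, 0], 0],
    [[0, -4, 0], 0],
  ],
)

```text
time_s: 6.65
tool_pos: [0.5504, 0.182, 0.1799]
tool_rot: [179.7, 0.0, 89.6]
force: [5.2, -1.8, -2.5]
grip_width: 0.0009
grasp_force: 2.6
```

>>> arm_command(
  series=[
    [[0, -1, 0], 0],
    [[0, -2, 0], 0],
    [[0, -3, 0], 0],
    [[0, -4, 0], 0],
    [[0, -4, 0], 0],
  ],
)

```text
time_s: 7.15
tool_pos: [0.5483, 0.1822, 0.1801]
tool_rot: [179.5, -0.1, 89.6]
force: [11.1, 0.4, -4.0]
grip_width: 0.0003
grasp_force: 4.9
```

>>> arm_command(
  series=[
    [[0, -1, 0], 0],
    [[0, -2, 0], 0],
    [[0, -3, 0], 0],
    [[0, -4, 0], 0],
    [[0, -4, 0], 0],
  ],
)

```text
time_s: 7.65
tool_pos: [0.5481, 0.1821, 0.1803]
tool_rot: [179.0, -0.2, 89.6]
force: [21.0, 2.0, -12.8]
grip_width: 0.0006
grasp_force: 9.9
```

Lever A has stalled at its stop, with force up to 21 N. Now back off and lift, then check.

>>> arm_command(
  series=[
    [[0, 10, 0], 0],
    [[0, 25, 0], 0],
    [[0, 38, -20], 0],
    [[0, 38, -60], 0],
    [[0, 38, -100], 0],
  ],
)

```text
time_s: 8.15
tool_pos: [0.5775, 0.183, 0.2797]
tool_rot: [-179.8, -0.0, 89.7]
force: [-0.3, -0.7, 0.6]
grip_width: 0.0005
grasp_force: 0.0
```

>>> arm_command(
  series=[
    [[-40, -15, -20], 0],
    [[-85, -35, -20], 0],
    [[-130, -55, -20], 0],
    [[-175, -70, -20], 0],
    [[-202, -75, -20], 0],
  ],
)

```text
time_s: 8.65
tool_pos: [0.5005, -0.0224, 0.2998]
tool_rot: [-180.0, 0.1, 89.5]
force: [0.6, 0.2, 0.7]
grip_width: 0.0007
grasp_force: 0.0
```

>>> arm_command(
  series=[
    [[0, 0, 0], 0],
    [[0, 0, 0], 0],
    [[0, 0, 0], 0],
    [[0, 0, 0], 0],
    [[0, 0, 0], 0],
  ],
)

```text
time_s: 9.15
tool_pos: [0.5022, -0.0174, 0.2994]
tool_rot: [-180.0, -0.0, 89.9]
force: [-0.4, -0.4, -0.1]
grip_width: 0.0006
grasp_force: 0.0
```

```bash
python3 - <<'E'
from h import *
o=env.get_obs(); print(o["tool_pos"],o["tool_rot"])
p,d=viewer.read_camera("wrist"); q,d=viewer.read_camera("scene"); sleeves("scene",q,(190,180,430,400))
cv2.imwrite("pics/w2.png",np.hstack([cv2.resize(p[:360],(400,225)),cv2.resize(q,(400,300))[40:265]]))
E
```

```text
[ 0.50223406 -0.01740198  0.29943051] [-1.79985717e+02 -2.12726258e-02  8.98606858e+01]
scene px [318. 242.] ctr mm 548 -17 size 77 17 dir 85.9
scene px [221. 232.] ctr mm 377 -177 size 46 12 dir 2.9
scene px [375. 194.] ctr mm 535 182 size 17 78 dir 91.8
scene px [314. 199.] ctr mm 443 66 size 157 110 dir 0.1
```

View pics/w2.png

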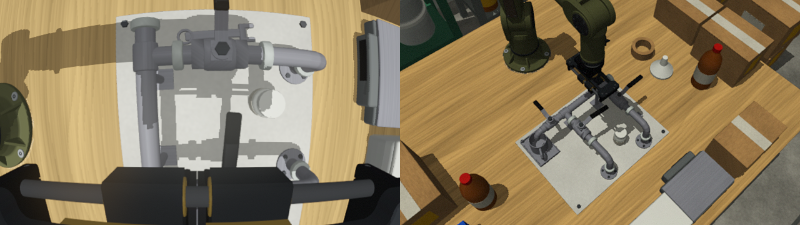

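Lever A now lies at 91.8° in the world frame, at its stop, and B is unchanged. Descend on the robot side of lever B and push.

>>> arm_command(
  series=[
    [[0, 0, 25], 0],
    [[-1, 0, 55], 0],
    [[-2, 0, 85], 0],
    [[-3, 0, 110], 0],
    [[-4, 0, 120], 0],
  ],
)

```text
time_s: 9.75
tool_pos: [0.5005, -0.0226, 0.1771]
tool_rot: [-179.8, -0.0, 89.7]
force: [0.6, -0.0, -0.5]
grip_width: 0.0007
grasp_force: 0.0
```

>>> arm_command(
  series=[
    [[0, 5, 0], 0],
    [[0, 10, 0], 0],
    [[0, 15, 0], 0],
    [[0, 20, 0], 0],
    [[0, 25, 0], 0],
  ],
)

```text
time_s: 10.25
tool_pos: [0.526, -0.0227, 0.1803]
tool_rot: [-179.8, 0.0, 89.7]
force: [-7.7, 0.1, 7.3]
grip_width: 0.0002
grasp_force: 4.2
```

>>> arm_command(
  series=[
    [[0, 5, 0], 0],
    [[0, 10, 0], 0],
    [[0, 15, 0], 0],
    [[0, 21, 0], 0],
    [[1, 27, 0], 0],
  ],
)

```text
time_s: 10.75
tool_pos: [0.5513, -0.0236, 0.1791]
tool_rot: [-179.6, 0.1, 89.6]
force: [-9.1, -1.1, 1.4]
grip_width: 0.0006
grasp_force: 3.6
```

>>> arm_command(
  series=[
    [[-1, 6, 0], 0],
    [[-2, 12, 0], 0],
    [[-4, 18, 0], 0],
    [[-6, 23, 0], 0],
    [[-9, 28, 0], 0],
  ],
)

```text
time_s: 11.25
tool_pos: [0.579, -0.0307, 0.1784]
tool_rot: [-179.5, -0.0, 89.7]
force: [-8.1, 1.6, 0.5]
grip_width: 0.0003
grasp_force: 3.2
```

>>> arm_command(
  series=[
    [[-3, 5, 0], 0],
    [[-7, 10, 0], 0],
    [[-11, 14, 0], 0],
    [[-15, 18, 0], 0],
    [[-20, 21, 0], 0],
  ],
)

```text
time_s: 11.75
tool_pos: [0.6005, -0.0491, 0.1785]
tool_rot: [-179.6, -0.2, 89.8]
force: [-6.5, 3.4, 0.9]
grip_width: 0.0003
grasp_force: 3.0
```

>>> arm_command(
  series=[
    [[-4, 3, 0], 0],
    [[-8, 6, 0], 0],
    [[-12, 8, 0], 0],
    [[-16, 10, 0], 0],
    [[-19, 11, 0], 0],
  ],
)

```text
time_s: 12.25
tool_pos: [0.6121, -0.0675, 0.1787]
tool_rot: [-179.7, -0.2, 89.8]
force: [-6.1, 4.5, 0.6]
grip_width: 0.0006
grasp_force: 2.8
```

>>> arm_command(
  series=[
    [[-3, 1, 0], 0],
    [[-6, 2, 0], 0],
    [[-9, 2, 0], 0],
    [[-12, 3, 0], 0],
    [[-12, 3, 0], 0],
  ],
)

```text
time_s: 12.75
tool_pos: [0.6146, -0.0763, 0.1788]
tool_rot: [-179.6, -0.4, 89.9]
force: [-5.5, 9.2, 0.5]
grip_width: 0.0003
grasp_force: 4.6
```

>>> arm_command(
  series=[
    [[-1, 0, 0], 0],
    [[-2, 0, 0], 0],
    [[-3, 0, 0], 0],
    [[-4, 0, 0], 0],
    [[-4, 0, 0], 0],
  ],
)

```text
time_s: 13.25
tool_pos: [0.6146, -0.0765, 0.1788]
tool_rot: [-179.6, -0.7, 90.1]
force: [-7.2, 15.0, 1.0]
grip_width: 0.0005
grasp_force: 7.3
```

>>> arm_command(
  series=[
    [[-1, 0, 0], 0],
    [[-2, 0, 0], 0],
    [[-3, 0, 0], 0],
    [[-4, 0, 0], 0],
    [[-4, 0, 0], 0],
  ],
)

```text
time_s: 13.75
tool_pos: [0.6146, -0.0766, 0.1789]
tool_rot: [-179.6, -0.9, 90.3]
force: [-7.1, 19.5, 1.7]
grip_width: 0.0004
grasp_force: 10.1
```

Lever B has stalled at its stop. Back off, lift and check.

>>> arm_command(
  series=[
    [[12, 0, 0], 0],
    [[28, 0, 0], 0],
    [[38, 0, -20], 0],
    [[38, 0, -60], 0],
    [[38, 0, -100], 0],
  ],
)

```text
time_s: 14.25
tool_pos: [0.6169, -0.0521, 0.2806]
tool_rot: [-180.0, 0.0, 89.7]
force: [0.6, 0.2, 0.6]
grip_width: 0.0005
grasp_force: 0.0
```

>>> arm_command(
  series=[
    [[0, 0, -30], 0],
    [[0, 0, -60], 0],
    [[0, 0, -60], 0],
    [[0, 0, -60], 0],
    [[0, 0, -60], 0],
  ],
)

```text
time_s: 14.75
tool_pos: [0.6166, -0.0527, 0.3384]
tool_rot: [-179.9, 0.0, 89.7]
force: [0.2, -0.4, -0.2]
grip_width: 0.0003
grasp_force: 0.0
```

```bash
python3 - <<'E'
from h import *
o=env.get_obs(); print(o["tool_pos"],o["force"])
q,d=viewer.read_camera("scene"); sleeves("scene",q,(190,180,430,400)); cv2.imwrite("pics/s3.png",q)
E
```

```text
[ 0.61660409 -0.05267089  0.33835784] [ 0.23233728 -0.43362581 -0.19950969]
scene px [313. 287.] ctr mm 626 -101 size 79 17 dir 2.1
scene px [221. 232.] ctr mm 377 -177 size 46 12 dir 2.9
scene px [313. 225.] ctr mm 504 3 size 41 24 dir 0.0
scene px [375. 194.] ctr mm 535 182 size 17 76 dir 91.8
scene px [333. 213.] ctr mm 518 81 size 181 247 dir 178.9
```

View pics/s3.png

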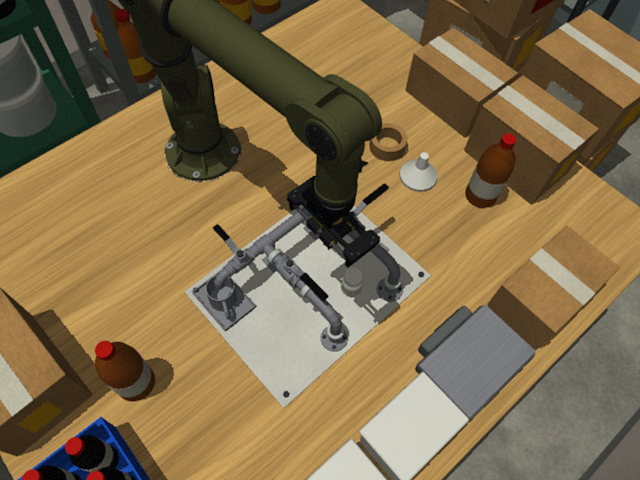

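The picture shows lever B along its pipe at (313,287), 2.1°. Lever A is square across its pipe at (375,194), 91.8°. The outlet lever at (221,232) and the bystanders in view are unmoved, and the gripper is clear above.

```bash
python3 -c "
from cell import env
print(env.sign_off())"
```

```text
the job is handed in; nothing more can be done
None
```

The changeover is done and handed in: the left lever was pushed shut to its stop, then the right lever was pushed fully open to its stop, with the measured push force peaking at about 25 N. The last picture showed the outlet lever still shut and the items in view where they stood, but the sign-off gave no verdict.

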